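Unlock a bench edge sander and hold its belt tensioner back

ROBOT

A 6-joint arm with a two-finger parallel gripper is mounted at the origin on the work surface. World frame = base frame: x ahead of the robot, y to its left, z up, the work surface at z = 0. Lengths are in m, angles in rad, forces in N, time in s.
With the tool pointing down it reaches from about 0.35 to 0.85 m from the base axis. Payload 8.1 kg.
Tool frame: the origin (TCP) lies at the very end of the fingers, on their centre line; the grasp point (between the pads) lies manip.grasp_offset behind it (manip.grasp_offset is the distance from the TCP to the grasp point, in m); z points along the fingers, y is the line along which they close (so a half turn about z gives the same grasp; the last joint's range is limited). The gripper opens to 93 mm and grips with 3 to 60 N. Pads are 15 mm wide; open, the fingers measure 128 mm over their backs; the gripper's body (75 mm by 188 mm) begins 65 mm behind the grasp point.
Start: joints at [-1.306, 0.13, 1.488, -0, 1.523, -0.085], TCP at [0.206, -0.564, 0.219] pointing down, gripper open.
Joint ranges: [-2.96, 2.96], [-0.89, 2.26], [0.02, 2.5], [-1.34, 4.48], [0, 2.73], [-2.66, 2.66]. Speed limits (rad/s): [2.39, 2.39, 2.79, 3.14, 3.14, 3.14].

INTERFACE

Orientations are given as [roll, pitch, yaw] about the fixed x, y, z axes, in that order (R = Rz(yaw) Ry(pitch) Rx(roll)).
In Python, from bench import manip gives the robot as it stands. Calls block until the motion is done:
- manip.move_to(position, orientation): joint-space move of the TCP to a pose.
- manip.move_linear(position, frame=None, speed=0.15, until_force=None): straight line of the TCP; frame=None keeps the orientation; speed is the mean speed in m/s. With until_force (N) it stops when the force on the tool has changed by that much, and returns True; else False.
- manip.move_j(angles): joint-space move.
- manip.move_gripper(opening): finger opening in m; the grip force is fixed at half the most; returns when the fingers have stopped.
- manip.hold(seconds).
- manip.inverse_kinematics(position, orientation): joint angles nearest the present ones, or None.
- manip.snapshot(name): name is "scene" or "top" or "wrist"; returns a dict with "color" (384x512x3 uint8, red, green, blue), "depth" (384x512 float32, m along the optical axis (not along the pixel's ray), 0 where there is no reading), "intrinsics" (3x3 intrinsics, pixels), "origin" and "attitude" of the camera in the world. Camera axes: x right, y down, z forward; pixel columns grow to the right and rows downward; lengths in m; the calibration is good to about 2 mm. A picture is of the moment at which its call begins.
A pose or a line that the arm cannot do raises manip.MotionError and nothing moves.
- manip.close_job(): hands the job in; it is judged then, once.
Readings, each from a call of its own:
- manip.current_clock(): time.
- manip.current_joint_positions(): joint angles.
- manip.current_joint_vel(): joint speeds.
- manip.current_joint_torque(): joint torques, N m.
- manip.current_tcp_pos(): TCP position.
- manip.current_eef_rot(): TCP orientation.
- manip.current_contact_force(): force on the tool from outside, world axes, zero at the start.
- manip.current_torque(): the same for the moment, N m.
- manip.current_opening(): finger opening in m.
- manip.current_grasp_force(): force on a finger pad.
Only numpy, scipy, OpenCV 4.12 (cv2) and the standard library are available. Lean on these libraries where they do the work, as an engineer would, in place of code of your own. Each camera call takes 0.05 s, during which the arm holds its last target. There are 200 camera calls.

TASK

The belt of the bench edge sander is to be changed. Pull the plastic lock key straight up out of its snap socket in the sander's base and leave it in the plywood tray; then push the sprung tensioner arm back by its tab, towards the motor end, past the ratchet click and on a little so that your push and not the pawl carries it. Finish while still holding it back there with the fingers on the tab, so that a mate can slip the new belt on, and leave the glue bottle and the chisel alone.

Things in the scene. Friction and masses are not known exactly. Their poses are not given: they have to be found in the camera images.
- sander: bench edge sander, bolted down, belt off: grey base 260 mm (its x) by 270 mm (y), 40 mm high; origin at the centre of its underside, z up. In its frame (mm): black motor box 95 x 75 around (-60, 90), top at 115; drive drum 50 dia. at (30, 90) and platen at x 49, y -30 to 55, tops at 134; stop block at (-30, 6), top at 66; idler drum 50 dia. on the arm at (30, -85), top at 134
- key_mid (a point): middle of the loose lock key: black upright handle 30 mm (its x) by 16 mm (its y), 75 mm high, with a snap stem 28 mm long (16 mm thick, ball end) below; 103 mm in all, about 90 g. z runs up the key; the point is 23.5 mm above the handle's underside. At the start the handle stands on the base, top 115 mm above the bench, axes along the sander's
- socket (a point): mouth of the key's snap socket, a square hole in the top of the sander's base, 40 mm above the bench. Two sprung balls hold the stem: about 6 to 10 N straight up frees it within 8 mm; the stem is clear after 28 mm. The seated key stands 3 mm from the arm's bar (top 62 mm above the bench) on its +y side and blocks it: grip the handle above the bar
- tab_mid (a point): upright steel tab on the free end of the tensioner arm: 30 mm (its x) by 14 mm (its y) by 54 mm high, this point at its centre, 89 mm above the bench; x runs along the arm towards the pivot 190 mm away, y is the way it is pushed; it turns with the arm and stands on the arm's bar (24 mm wide, top 62 mm above the bench)
- tension_arm: the sprung tensioner arm: a steel bar 24 mm wide, 50 to 62 mm above the bench, with the idler drum a third of the way along and the tab at its free end; origin on its upright pivot axis, 50 mm above the bench, 190 mm from the tab's centre; the bar runs from there along its own -x, so it is pushed along its own +y; it turns with the joint
- tension (a joint): angle of the tensioner arm, rad: 0 at rest, growing as the tab is pushed along the sander's +y (clockwise from above), 0.34 at its rear stop. The spring resists with about 6 N at the tab at 0, 9 N at 0.2, 11 N at 0.34; riding over the pawl adds 1 to 4 N. The pawl clicks in behind the arm at about 0.165 and, were the arm let go after that, would catch it at 0.16
- pawl (a joint): how far the pawl, a small sprung steel wedge rising from the base under the arm, is pressed down, m: 0 up (before the arm reaches it and after the click), about 0.007 while the arm rides over it
- tray: open plywood tray fixed on the bench to the left or right of the sander, 180 mm (its x) by 170 mm (its y), 30 mm high, walls and floor 4 to 5 mm; origin at the centre of its underside
- glue: white glue bottle, 60 mm dia., 160 mm high, upright, origin at its base; leave alone
- chisel: wood chisel lying on the bench, 245 mm long along its x, 26 mm high; leave alone
Mind the look-alikes: they are no part of the job. Of the things that look like the part that bears key_mid, the middle-sized one is meant. What is shaped like the tray but yellow is not meant.

How it is judged:
On the way, in this order (a step that is already met when the one before it is completed fails the run):
1. the lock key is pulled up out of its socket (z of key_mid in the frame of sander above 0.095 m and value of joint tension below 0.06 rad), for 0.1 s.
2. the lock key is in the tray (x of key_mid in the frame of tray between -0.09 and 0.09 m and y of key_mid in the frame of tray between -0.085 and 0.085 m and height (world z) of key_mid below 0.06 m and value of joint tension below 0.06 rad), for 0.2 s.
3. the arm is pushed past the click, the pawl up behind it (value of joint tension above 0.185 rad and value of joint pawl below 0.002 m and contact force between the fingers and tension_arm above 3 N), for 0.2 s.
At the end, for the whole second after the job is handed in: The arm stands at more than 0.185 rad (the pawl would catch it at about 0.16) and still, the pawl is up behind it, the fingers bear on the arm with more than 3 N, and the lock key's middle is inside the tray's outline, less than 60 mm above the bench (all of step 3 and velocity of joint tension between -0.1 and 0.1 rad/s and x of key_mid in the frame of tray between -0.09 and 0.09 m and y of key_mid in the frame of tray between -0.085 and 0.085 m and height (world z) of key_mid below 0.06 m); the arm keeps its last pose, push and grip.
It fails at once if the glue bottle or chisel is disturbed (moved more than 30 mm, or the bottle tipped) (distance of any of glue, chisel from where it was at the start of the episode above 0.03 m or angle between glue's own z axis and vertical above 0.5 rad).
It also fails if it takes over 58 s, if anything falls off the work surface, if the arm or the gripper's body presses on something with over 40 N, if the wrist force passes 120 N, or if a joint passes its speed limit or range.

## Working session

There is one attempt and no reset: what is moved stays moved. The work goes in short steps, each a Python script; the robot and the scene stay as the last script left them, time stands still between calls to the robot, and variables do not carry over. Pictures are saved under pics/ and viewed, at most 10 in all, crops included, and the job is handed in when it is done.

```bash
ls; mkdir -p pics
cat > h.py <<'E'
import numpy as np, cv2
from scipy.spatial.transform import Rotation as R
from bench import manip
def snap(n,f=None):
    s=manip.snapshot(n)
    if f: cv2.imwrite('pics/'+f,s['color'][:,:,::-1])
    return s
def att(s):
    a=np.array(s['attitude'],float)
    return a if a.shape==(3,3) else R.from_euler('xyz',a).as_matrix()
def cloud(s):
    K=np.array(s['intrinsics']);d=s['depth'];v,u=np.mgrid[:d.shape[0],:d.shape[1]]
    p=np.stack([(u-K[0,2])/K[0,0]*d,(v-K[1,2])/K[1,1]*d,d],-1)
    P=p@att(s).T+np.array(s['origin']); P[d<=0]=np.nan
    return P
E
python3 - <<'E'
from h import *
for n in('scene','top'):
    s=snap(n,n+'1.png'); print(n,s['origin'],s['attitude'],s['intrinsics']); np.savez('/tmp/'+n+'1.npz',P=cloud(s),c=s['color'])
print(manip.grasp_offset,manip.current_clock(),manip.current_eef_rot())
E
```

```text
pics
scene [1.12990552 0.05373678 0.78260957] [-2.36864572  0.01525644  1.64250617] [[353.22536128   0.         251.92175662]
 [  0.         353.22536128 195.25208268]
 [  0.           0.           1.        ]]
top [ 0.31851241 -0.01286559  1.05977766] [-2.97576301  0.02169732 -1.56334305] [[383.35411292   0.         255.40511551]
 [  0.         383.35411292 187.98609536]
 [  0.           0.           1.        ]]
0.0188 0.1 [-3.13988627e+00 -1.16509476e-04  3.49854970e-01]
```

View pics/scene1.png

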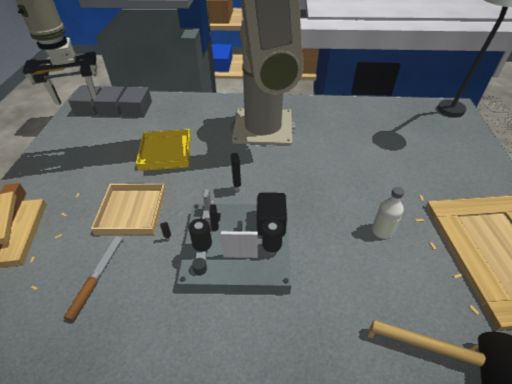

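View pics/top1.png

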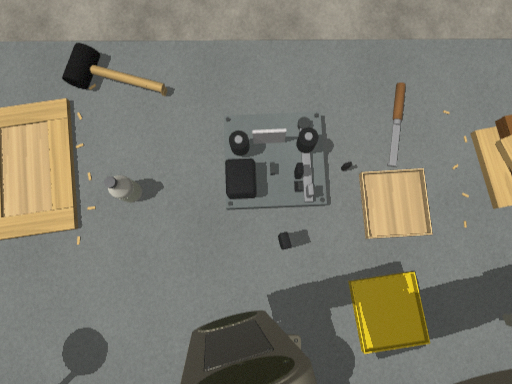

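The scene view shows the sander in the middle, at (235,245), with a tall loose key at (236,170), a small one at (166,230), the plywood tray at (130,210), the chisel at (95,280) and the bottle at (388,215). In the top view the motor is at (240,178), the tab is near (308,188) and the seated key is near (298,172–185).

Run:
```python
from h import *
d=np.load('/tmp/top1.npz');P=d['P'];c=d['c'];Z=P[...,2]
def rect(m):
    p=P[m][:,:2].astype(np.float32); return cv2.minAreaRect(p)
sub=np.zeros(Z.shape,bool);sub[105:215,215:335]=1
m=sub&(Z>.03)&(Z<.048); m=cv2.morphologyEx(m.astype(np.uint8),cv2.MORPH_OPEN,np.ones((3,3)))>0
print('base',rect(m),np.nanmedian(Z[m]))
t=np.zeros(Z.shape,bool);t[160:245,352:440]=1
m=t&(Z>.02)&(Z<.04);print('tray',rect(m),m.sum())
# high parts
m=(sub&(Z>.05)).astype(np.uint8);n,l,st,ce=cv2.connectedComponentsWithStats(m)
for i in range(1,n):
    if st[i,4]>8: print(st[i],np.round(ce[i]),rect(l==i),np.nanmax(Z[l==i]))
np.set_printoptions(linewidth=250)
print((Z[118:206,286:326]*1000)[::2,::1].round().astype(int))
cv2.imwrite('pics/crop.png',cv2.resize(c[105:215,215:365,::-1],None,fx=5,fy=5,interpolation=cv2.INTER_CUBIC))
```

```text
base ((0.572435736656189, -0.038801923394203186), (0.26164770126342773, 0.27027568221092224), 2.7730040550231934) 0.040849006154778045
tray ((0.4546181559562683, -0.36738672852516174), (0.18043240904808044, 0.17190973460674286), 3.7657814025878906) 570
[ 295  116   24   86 1128] [306. 156.] ((0.5672975778579712, -0.12035981565713882), (0.049930475652217865, 0.22970789670944214), 87.76400756835938) 0.14036227787105415
[253 128  33  15 414] [269. 135.] ((0.6199744939804077, -0.024600427597761154), (0.010090161114931107, 0.08482854068279266), 3.007826566696167) 0.138842136165495
[229 130  21  26 419] [239. 142.] ((0.5971047282218933, 0.05159475654363632), (0.0490461140871048, 0.04795616492629051), 0.21559420228004456) 0.142340097924598
[ 225  158   32   41 1196] [241. 178.] ((0.507648766040802, 0.0472911074757576), (0.09502316266298294, 0.07699324935674667), 2.7334234714508057) 0.12246906658007928
[270 162   5  12  58] [272. 167.] ((0.5412015318870544, -0.03366605192422867), (0.028482981026172638, 0.010868050158023834), 0.7949106693267822) 0.07010227449060191
[[41 39 40 ...  1  1  0]
 [39 39 42 ...  3  1 -3]
 [41 38 41 ...  1  0  0]
 ...
 [39 40 42 ... 40 41 42]
 [37 41 41 ... 38 40 39]
 [43 37 43 ... 26 22 20]]<stdin>:15: RuntimeWarning: invalid value encountered in cast
```

View pics/crop.png

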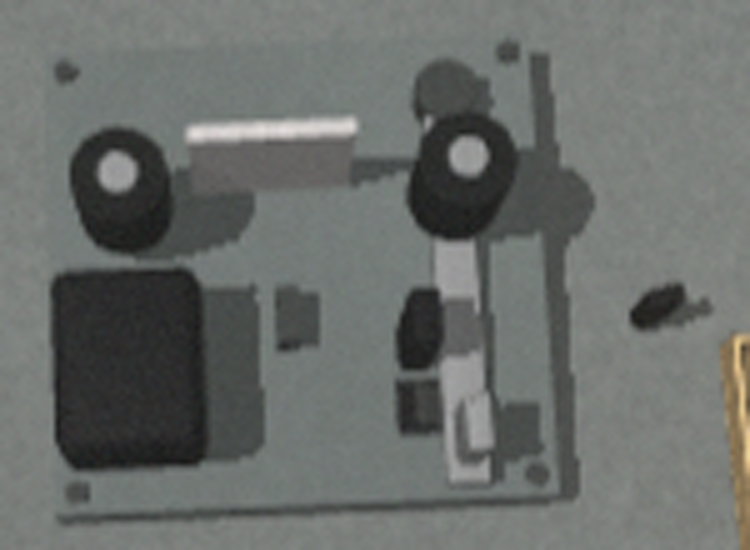

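The crop shows the seated key's black handle at about (299,170) in full-image pixels and the light tab at about (311,189). The arm's bar runs between them, and a low dark block stands at (298,186).

Run:
```python
from h import *
yaw=np.radians(2.75);o=np.array([.5722,-.0388]);Rm=np.array([[np.cos(yaw),-np.sin(yaw)],[np.sin(yaw),np.cos(yaw)]])
for n in('top','scene'):
    d=np.load(f'/tmp/{n}1.npz');P=d['P'];c=d['c'].astype(int)
    L=(P[...,:2]-o)@Rm*1000; Z=P[...,2]*1000
    reg=(abs(L[...,0])<130)&(L[...,1]<-35)&(L[...,1]>-130)&(L[...,0]<0)
    for lo,hi in((45,58),(58,72),(72,100),(100,112),(112,125)):
        for nm,cm in(('dark',c.max(-1)<60),('light',c.max(-1)>=60)):
            m=reg&(Z>lo)&(Z<hi)&cm
            if m.sum()>3: print(n,lo,nm,m.sum(),L[m].min(0).round(),L[m].max(0).round(),np.median(L[m],0).round(1))
```

```text
top 45 dark 12 [-90. -70.] [-52. -53.] [-59.7 -58.2]
top 45 light 58 [-129. -125.] [ -1. -38.] [-83.2 -68.5]
top 58 dark 13 [-60. -68.] [-36. -54.] [-51.  -54.2]
top 58 light 314 [-123.  -97.] [ -0. -54.] [-50.7 -83.5]
top 72 dark 22 [-60. -68.] [-35. -54.] [-58.7 -54.5]
top 72 light 24 [-115.  -90.] [-33. -54.] [-107.   -78.2]
top 100 dark 8 [-60. -70.] [-46. -54.] [-59.  -58.7]
top 100 light 11 [-115.  -91.] [-31. -61.] [-97.  -78.1]
top 112 dark 63 [-60. -69.] [-35. -54.] [-47.9 -61.5]
top 112 light 78 [-115.  -92.] [-31. -55.] [-99.2 -83.6]
scene 45 dark 30 [-52. -73.] [-25. -54.] [-29.  -59.2]
scene 58 dark 29 [-56. -88.] [-26. -54.] [-30.1 -59.4]
scene 58 light 100 [-120.  -97.] [-31. -69.] [-70.  -83.8]
scene 72 dark 51 [-54. -68.] [-26. -54.] [-28.8 -58.5]
scene 72 light 51 [-108.  -91.] [-28. -68.] [-84.2 -80.9]
scene 100 dark 25 [-47. -67.] [-26. -54.] [-29.5 -58.1]
scene 100 light 26 [-101.  -91.] [-28. -68.] [-84.4 -80.9]
scene 112 dark 43 [-56. -67.] [-28. -54.] [-42.2 -60.3]
scene 112 light 50 [-112.  -91.] [-27. -67.] [-94.5 -83.7]
```

```bash
cat >> h.py <<'E'
YAW=np.radians(2.75);O=np.array([.5722,-.0388]);RS=np.array([[np.cos(YAW),-np.sin(YAW)],[np.sin(YAW),np.cos(YAW)]])
def W(x,y,z): return [*(O+RS@(np.array([x,y])/1000)),z/1000]
def L(p): return (np.asarray(p)[...,:2]-O)@RS*1000
E
python3 - <<'E'
from h import *
manip.move_gripper(.06)
manip.move_to(W(-44,-61.5,200),[np.pi,0,YAW])
s=snap('wrist','w1.png');P=cloud(s);c=s['color'].astype(int);l=L(P);Z=P[...,2]*1000
near=(abs(l[...,0]+44)<40)&(abs(l[...,1]+61)<25)
m=near&(c.max(-1)<70)&(Z>105)&(Z<125)
if m.sum(): print('key',m.sum(),np.percentile(l[m],[2,50,98],axis=0).round(1),np.median(Z[m]))
m=(l[...,0]<-75)&(l[...,0]>-125)&(abs(l[...,1]+84)<25)&(Z>105)&(Z<125)
if m.sum(): print('tab',m.sum(),np.percentile(l[m],[2,50,98],axis=0).round(1),np.median(Z[m]))
print(manip.current_tcp_pos(),s['origin'],manip.current_joint_positions(),manip.current_clock())
E
```

```text
key 712 [[-56.9 -69.6]
 [-42.3 -62.7]
 [-28.8 -55.8]] 114.344834890622
tab 649 [[-112.1  -91.7]
 [ -95.5  -84.6]
 [ -83.7  -78.1]] 115.20811077907334
[ 0.5311284  -0.10321286  0.20002489] [ 0.61106756 -0.09953978  0.36569683] [-2.86551484e-01 -1.97934314e-02  1.67794459e+00 -2.20609917e-04
  1.48335254e+00  1.23731296e+00] 2.9167
```

View pics/w1.png

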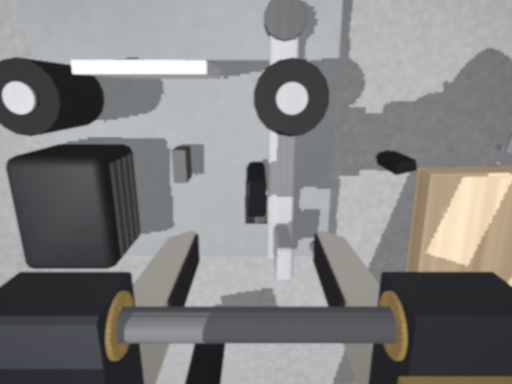

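The wrist view shows the black key handle at (256,192), centred between the fingers, with the tab at (283,260). The measured key position is (-43,-62.7) mm in the sander frame.

Run:
```python
from h import *
manip.move_linear(W(-43,-62.5,200),speed=.1)
print(manip.move_linear(W(-43,-62.5,72),speed=.08,until_force=8))
manip.move_gripper(0)
print('open',manip.current_opening(),manip.current_grasp_force())
f0=np.array(manip.current_contact_force())
manip.move_linear(W(-43,-62.5,82),speed=.03); print(np.array(manip.current_contact_force())-f0)
manip.move_linear(W(-43,-62.5,115),speed=.06)
manip.move_linear(W(-43,-62.5,240),speed=.12)
print('open',manip.current_opening(),manip.current_grasp_force(),manip.current_contact_force(),manip.current_tcp_pos(),manip.current_clock())
snap('scene','s2.png')
t=np.array([.4546,-.3674])
# candidate tilted place pose
for p in (.5,-.5): print(p,manip.inverse_kinematics([*t,.15],[np.pi,p,YAW]),R.from_euler('xyz',[np.pi,p,YAW]).as_matrix()[:,2])
```

```text
False
open 0.015871177395268308 30.000015199184418
[-2.89357606 -1.11750133  6.5077246 ]
open 0.015516448157397413 29.999815821647644 [-0.0260976  -0.09864936 -0.66881   ] [ 0.53169184 -0.10315091  0.23882511] 8.0583
0.5 [-0.58421019  0.54755407  1.18885348 -0.29589772  1.80986605  0.92741611] [-0.47887343 -0.02300194 -0.87758256]
-0.5 [-1.05170264 -0.1541085   1.98447714  0.49448978  1.12014568  0.29522494] [ 0.47887343  0.02300194 -0.87758256]
```

View pics/s2.png

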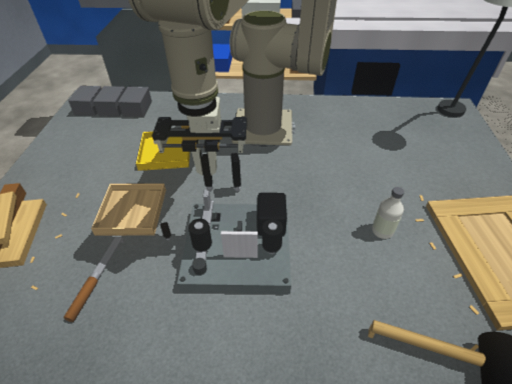

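Scene view: the key has been pulled out and hangs between the fingers near (207,170). The tab stands free at (210,195).

Run:
```python
from h import *
t=np.array([.4546,-.3674]);p=-.8;o=[np.pi,p,YAW]
manip.move_to([*t,.22],o)
z=.010+.06*np.cos(p)+.003
print(manip.move_linear([*t,z],speed=.1,until_force=6),manip.current_tcp_pos(),z,manip.current_opening())
manip.move_gripper(.07)
manip.hold(.3)
zt=R.from_euler('xyz',o).as_matrix()[:,2]
q=np.array(manip.current_tcp_pos())-.15*zt
manip.move_linear(list(q),speed=.15)
manip.hold(.2)
s=snap('top','t2.png');P=cloud(s);c=s['color'].astype(int)
d=P[...,:2]-t; m=(abs(d).max(-1)<.08)&(c.max(-1)<70)&(P[...,2]<.06)
print(m.sum(),P[m].mean(0)-[*t,0],P[m].min(0)-[*t,0],P[m].max(0)-[*t,0],manip.current_clock())
cv2.imwrite('pics/t2c.png',cv2.resize(s['color'][100:260,270:450,::-1],None,fx=3,fy=3))
```

```text
False [ 0.45479085 -0.3678925   0.05550684] 0.054802402560829924 0.015939100318729183
255 [-0.02418339  0.00183751  0.02914398] [-0.06363524 -0.01004551  0.00742559] [0.01630726 0.00907789 0.04011794] 13.7583
```

View pics/t2c.png

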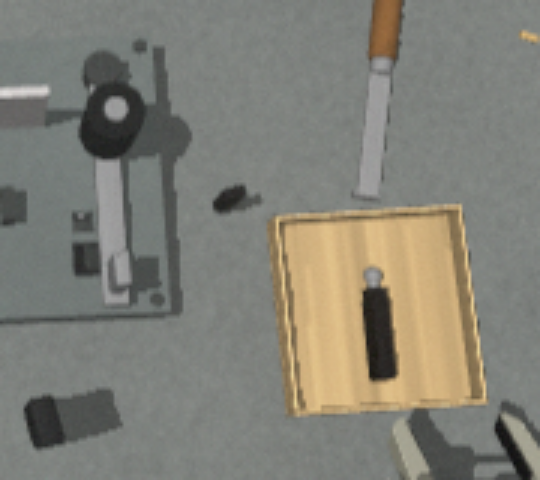

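The crop shows the key lying in the plywood tray at about (378,325). Next is the tab push.

Run:
```python
from h import *
y0=YAW+np.pi/2
q=np.array(manip.current_tcp_pos()); manip.move_linear([q[0],q[1],.25],speed=.2)
manip.move_gripper(0)
manip.move_to(W(-98,-132,250),[np.pi,0,y0])
manip.move_linear(W(-98,-132,75),speed=.15)
hit=manip.move_linear(W(-98,-88,75),speed=.03,until_force=3)
l=L(manip.current_tcp_pos());f=manip.current_contact_force();print(hit,l,f,manip.current_clock())
if not hit: raise SystemExit
d=-85-l[1]
for th in np.arange(.03,.2701,.03):
    c,s=np.cos(th),np.sin(th); v=np.array([[c,s],[-s,c]])@[-190,-d]
    manip.move_linear(W(92+v[0],-85+v[1],75),[np.pi,0,y0-th],speed=.04)
    print(th.round(2),L(manip.current_tcp_pos()).round(1),(RS.T@np.array(manip.current_contact_force())[:2]).round(1))
manip.hold(.5)
s=snap('top','t3.png');snap('scene','s3.png')
cv2.imwrite('pics/t3c.png',cv2.resize(s['color'][100:260,215:395,::-1],None,fx=3,fy=3))
print(manip.current_contact_force(),manip.current_clock())
```

```text
True [ -98.02614503 -100.97522269] [ 1.79420933 -6.19394752  1.70176532] 19.0917
0.03 [-98.4 -96. ] [-1.2 -6.2]
0.06 [-98.6 -90.5] [-0.1 -6.3]
0.09 [-98.7 -84.9] [-0.4 -6.8]
0.12 [-98.6 -79.9] [-0.8 -9.8]
0.15 [-98.3 -72.6] [ 0.5 -3. ]
0.18 [-97.9 -67.7] [-1.  -8.2]
0.21 [-97.3 -62.1] [-0.9 -8.4]
0.24 [-96.5 -56.6] [-1.1 -9.5]
0.27 [-95.6 -51. ] [-1.6 -9.5]
[-0.46422366 -9.39433154 -0.22480939] 22.3083
```

View pics/t3c.png

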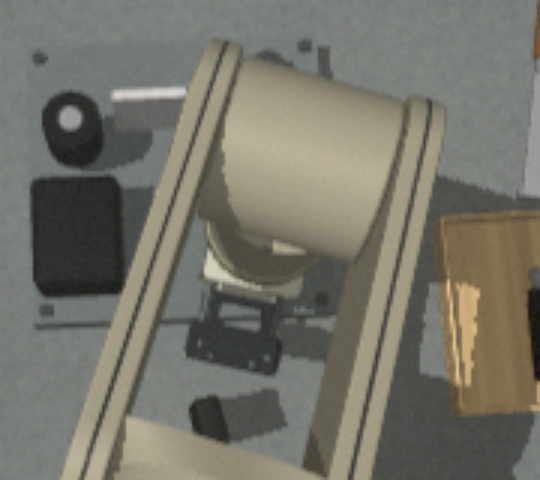

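View pics/s3.png

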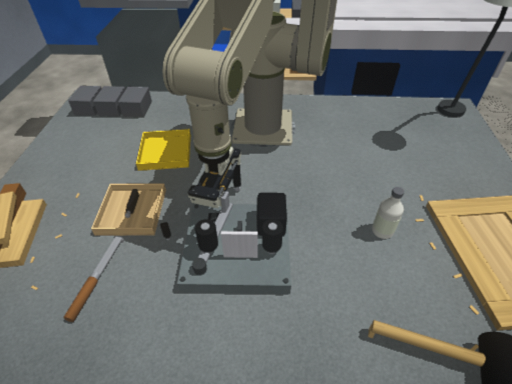

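The scene view shows the key in the tray at (132,203), the fingers on the tab at (212,195) and the arm swung towards the motor. The push force rose over the pawl to about 10 N, dropped to 3 N at the click, and is steady at 9.4 N now, at about 0.26 rad.

```bash
python3 -c "
from h import *
print(manip.close_job(),manip.current_contact_force())"
```

```text
the job is handed in; nothing more can be done
the job is handed in; nothing more can be done
```

The job is handed in, though the judge gave no verdict: the lock key lies in the plywood tray, and the fingers hold the tensioner arm past the click at about 0.26 rad (estimated from finger position) with about 9 N; the glue bottle and chisel were not touched.

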